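Hook a hanger arm into the slotted counter stand

TASK

Fit the blue hanger arm to the slotted stand: pick it up, feel for the slots with its two hook tabs and push them in so that the back plate presses in the red catch, then press the arm down until it is fully home and the catch springs back out over the plate, and let go. The strip's height is not exactly known: search lightly, and never force the arm on the stand (60 N at most, all contacts added up). Leave the mug, salt shaker and spice jar in place.

Things in the scene. Friction and masses are not known exactly. Their poses are not given: they have to be found in the camera images.
- hanger_arm: Loose blue steel hanger arm, 220 g, lying upright on its flat underside. Origin: middle of the lower edge of the back plate's rear face; z up, x the way the tabs point. Back plate: x -5 to 0, 56 wide (y), z 0 to 50 mm. Grip bar: 14 wide (y), z 0 to 28, x -5 to -82 mm; then a thinner bar (z 0 to 14) to x -119 with an upturned end 30 high.
- hanger_grip (a point): Point in the grip bar, at x -50, z 21 mm of the hanger arm: a good place to grip it, from above, fingers closing across the bar's 14 mm (y). Pressing down here, 50 mm before the strip, levers the plate on the strip: the contact forces there can add up to some three times the press, so home is felt with about 5 to 15 N.
- hanger_tabs (a point): Point midway between the two bright hook tabs, at x 0, z 32 mm of the hanger arm (underside of the shanks). Tabs at y = +19 and -19 mm, each 6 wide: a shank z 32 to 42 that reaches x = 11 mm, with a hook going down behind it (x 6 to 11) to z = 22 mm. Throat between plate and hook: 6 mm.
- stand: Fixed stand: dark base plate 150 x 130 x 8 mm, reaching 63 mm out before the strip; grey U-shaped column 79 wide, 208 high, with a bright slotted strip 67 wide, 4 thick in its front, hollow behind (25 mm). Origin on the worktop under the middle of the strip's front face; x into the stand, z up. The strip is clamped up to 10 mm above or below nominal height, which no listed pose tells.
- slots (a point): On the strip's front face, mid width, at the nominal height of the lower edge of the two upright slots (true height up to 10 mm higher or lower). Slot centres at y = +19 and -19 mm, each 10 wide and 23 mm high. Tabs go in with the hanger arm 10 to 13 mm above home; home is when the shanks rest on the lower slot edges, the plate up to 2 mm off the strip.
- seat (a point): On the strip's front face, mid width, 130 mm above the worktop, 32 mm below slots, axes as the stand: where the hanger arm's origin lies when home with the strip at nominal height (true home up to 10 mm higher or lower, as the strip).
- catch_body (a joint): Red spring catch, mid strip, 16 wide, 6 high, its nose 6 mm out, nominally 52 to 58 mm above seat; it shifts with the strip. In m: 0 = out, grows as pressed in (0.006 flush). Spring about 3 N at 0, 7 N flush. The back plate presses it in as the tabs go in; it springs back over the plate's top edge when the arm is home.
- mug: Bystander: light blue mug, 82 mm wide, 91 high, with handle; origin at the middle of its underside.
- salt_shaker: Bystander beside the stand: salt shaker, 44 mm wide, 90 high; origin at the middle of its underside.
- spice_jar: Bystander beside the stand: spice jar with green cap, 42 mm wide, 99 high; origin at the middle of its underside.

How it is judged:
By the outcome, as a careful person would: the job done as asked, in the order asked, and still so for the second after the job is handed in, with the robot touching nothing.
It also fails if it takes over 72 s, if anything falls off the work surface, if the arm or the gripper's body presses on something with over 40 N, if the wrist force passes 120 N, or if a joint passes its speed limit or range.

ROBOT

A 6-joint arm with a two-finger parallel gripper is mounted at the origin on a cart in front of the work surface, level with it; the furniture and walls round the work are solid. World frame = base frame: x ahead of the robot, y to its left, z up, the work surface at z = 0. Lengths are in mm, angles in rad, forces in N, time in s.
With the tool pointing down it reaches from about 350 to 975 mm from the base axis. Payload 4.9 kg.
Tool frame: the origin (TCP) lies midway between the tips of the shut fingers; the grasp point (between the pads) lies 19 mm behind it; z points along the fingers, y is the line along which they close (so a half turn about z gives the same grasp; the last joint's range is limited). The gripper opens to 85 mm and grips with 20 to 120 N. Pads are 22 mm wide; open, the fingers measure 114 mm over their backs; the gripper's body (76 mm by 85 mm) begins 54 mm behind the grasp point. The pads swing forward as they close: fully open they stand 13 mm farther back than shut.
Start: joints at [-1.341, 0.053, 1.613, -0, 1.476, -0.119], TCP at [213.6, -587.347, 207.104] pointing down, gripper open.
Joint ranges: [-3.01, 3.01], [-1.01, 2.22], [0.06, 2.58], [-1.02, 4.17], [0.09, 2.62], [-3.14, 3.14]. Speed limits (rad/s): [2.57, 2.57, 3.14, 3.14, 3.14, 3.14].

INTERFACE

Orientations are given as a 3x3 rotation matrix whose columns are the frame's x, y, z axes.
In Python, from bench import observe, vision, workorder, spotter gives the robot as it stands.
- The arm moves only by the tool apply_moves, never from a script. Its argument "series" is one flat list of numbers, 7 for each row, row after row: the shift along the tool's x, y, z scaled (see below), then the turn, a rotation vector about the tool's x, y, z scaled (see below), then the opening, from -1 (shut) to 1 (fully open). A call has 1 to 12 rows; each row shifts and turns the commanded pose from where the row before left it, along the tool's axes as they then stand; what a row does not reach is not made up. The controller multiplies each number of a shift by 0.05 m and each number of a turn by 0.15 rad. A row lasts 1/8 s, in which the tool goes at most 62.5 mm and 10.7 degrees, less where a joint would pass 70% of its speed; a pose out of reach is approached as far as the arm can. A call with a number of a shift or a turn outside -1 to 1 is refused whole. A call with a gripper value outside its range is refused whole. The fingers move at their own pace and stop on an object; "squeeze" is the grip in N (left out, the last holds). Time passes only in rows, so rows that do not move let the fingers close. It gives the time, the measured TCP pose, the force, the opening and the grip force at its end, in the units of the state.
- observe(): the state, without advancing time (a new reading comes with each control period).
- vision.camera(name): name is "side" or "top"; returns the picture (384x512x3 uint8, red, green, blue); there is no depth.
- vision.get_calibration(name): a dict with "fov_y" (degrees; the focal length in pixels is half the picture's height over the tangent of half this angle, whatever the lens; pixels are square), "cx", "cy" (the principal point, pixels), "xyz" and "orientation" of the camera in the world. Camera axes: x right, y down, z forward; pixel columns grow to the right and rows downward; lengths in mm; the calibration is good to about 2 mm. A picture is of the moment at which its call begins. get_calibration takes no time and is no camera call.
- workorder.close_job(): hands the job in; it is judged then, once.
Trained networks look in the newest picture that a camera, given by its name, has taken for a name from the list of things; names that differ only in an ending like _2 or _b are one class to them, and where a whole thing is asked for, a point or a joint stands for the part that bears it (a point fixed in the world has none). Each returns a list of dicts, best first, with "conf" (0 to 1); they miss things now and then, are a little off and sometimes report something else, mostly with a low value. They report only what shows in the picture. A call takes as long as a camera call.
- spotter.boxes_of(target, camera): "point" ([column, row] in pixels, amid what is visible of it).
- spotter.silhouettes(target, camera): "pixels" (384x512 bool, what is visible of it) and "point" ([column, row] in pixels, amid what is visible of it).
- spotter.pinpoint(target, camera): "point" ([column, row] in pixels: a listed point, or the origin of a listed thing).
The state is a dict: "time": time; "qpos": joint angles; "joint_vel": joint speeds; "joint_efforts": joint torques, N m; "tool_pos": TCP position; "ee_rot": TCP orientation; "contact_force": force on the tool from outside, world axes, zero at the start; "torque": the same for the moment, N m; "gripper_width": opening from 0.0 (shut) to 1.0 (fully open); "gripper_force": force on a finger pad.
Only numpy, scipy, OpenCV 4.12 (cv2) and the standard library are available. Lean on these libraries where they do the work, as an engineer would, in place of code of your own. Each camera call takes 0.05 s, during which the arm holds its last target. There are 200 camera calls.

## Working session

There is one attempt and no reset: what is moved stays moved. The work goes in short steps, Python scripts to look and compute and a tool call to move; the robot and the scene stay as the last step left them, time stands still between calls to the robot, and variables do not carry over. Pictures are saved under pics/ and viewed, at most 10 in all, crops included, and the job is handed in when it is done.

Besides the shell and the picture viewer there is one more tool, called after ">>>" by a JSON object that holds its "method" and its "body". apply_moves: Moves the arm, as the interface text tells. Shifts and turns lie within -1 to 1; 1 stands for 0.05 m of shift or 0.15 rad of turn. Its arguments: {"type":"object","properties":{"series":{"type":"array"},"squeeze":{"type":"number"}},"required":["series"]}

```bash
ls; mkdir -p pics; python3 - <<'E'
from bench import observe, vision, workorder, spotter
import cv2,numpy as np
s=observe(); print(s)
ims=[]
for c in("side","top"):
    im=vision.camera(c); ims.append(im); cv2.imwrite(f"pics/{c}0.png",im[:,:,::-1]); print(c,vision.get_calibration(c))
    for t in("hanger_arm","hanger_grip","hanger_tabs","stand","slots","seat","mug","salt_shaker","spice_jar"):
        r=spotter.pinpoint(t,c); print(t,[(np.round(d["point"],1).tolist(),round(d["conf"],2)) for d in r[:2]])
E
```

```text
pics
{'time': 0.0, 'qpos': array([-1.34103077e+00,  5.33758827e-02,  1.61428935e+00, -1.25132086e-05,
        1.47604148e+00, -1.18978985e-01]), 'joint_vel': array([ 5.57053509e-04,  2.40074402e-03,  2.60276464e-04,  3.17497899e-04,
       -1.01792767e-03,  3.33413242e-05]), 'joint_efforts': array([-1.23984140e-03, -3.93684053e+01, -3.70180106e+01, -1.51441332e-04,
        7.11461005e-03,  1.26218328e-05]), 'tool_pos': array([ 213.4261452 , -586.70248684,  205.85408037]), 'ee_rot': array([[ 9.39802116e-01,  3.41718801e-01, -4.93604503e-04],
       [ 3.41719074e-01, -9.39799898e-01,  2.05566172e-03],
       [ 2.38568795e-04, -2.10058931e-03, -9.99997765e-01]]), 'contact_force': array([ 0.42805587,  0.13832997, -0.13861915]), 'torque': array([ 0.0651192 ,  0.00027923, -0.02179215]), 'gripper_force': 0.0, 'gripper_width': 1.0016441601581836}
side {'fov_y': 42.643264673116626, 'cx': 262.4113459848225, 'cy': 194.68414075343756, 'xyz': array([246.42524988, 940.20665511, 584.78184935]), 'orientation': array([[-0.94139834, -0.14595981,  0.30408042],
       [-0.33728871,  0.4010996 , -0.85167
[... 363 characters left out ...]
, 0.94)]
spice_jar [([246.1, 219.0], 0.59)]
top {'fov_y': 42.42240166266882, 'cx': 252.34217184397545, 'cy': 190.6417636819823, 'xyz': array([ 359.59076886,   36.33238432, 1143.82942909]), 'orientation': array([[-0.10766987, -0.96614469,  0.2344603 ],
       [-0.99417782,  0.10562862, -0.02128491],
       [-0.00420142, -0.23538697, -0.97189265]])}
hanger_arm [([157.6, 247.6], 0.82)]
hanger_grip [([146.0, 265.5], 0.66)]
hanger_tabs [([157.4, 242.9], 0.96), ([349.1, 240.4], 0.36)]
stand [([245.5, 190.7], 0.83)]
slots [([239.6, 170.7], 0.86)]
seat [([239.2, 172.3], 0.61)]
mug [([350.1, 239.2], 0.72)]
salt_shaker [([194.5, 177.3], 0.81)]
spice_jar [([289.0, 174.8], 0.98), ([193.5, 177.2], 0.33)]
```

```bash
cat > h.py <<'E'
from bench import observe, vision, workorder, spotter
import cv2,numpy as np
def ray(c,p):
    k=vision.get_calibration(c); f=192/np.tan(np.radians(k["fov_y"]/2))
    d=k["orientation"]@np.array([(p[0]-k["cx"])/f,(p[1]-k["cy"])/f,1]); return k["xyz"],d/np.linalg.norm(d)
def atz(c,p,z):
    o,d=ray(c,p); return o+d*(z-o[2])/d[2]
def tri(ps,pt):
    A=np.zeros((3,3));b=np.zeros(3)
    for c,p in(("side",ps),("top",pt)):
        o,d=ray(c,p);M=np.eye(3)-np.outer(d,d);A+=M;b+=M@o
    return np.linalg.solve(A,b)
def proj(c,X):
    k=vision.get_calibration(c); f=192/np.tan(np.radians(k["fov_y"]/2))
    q=(np.atleast_2d(X)-k["xyz"])@k["orientation"]; return q[:,:2]/q[:,2:]*f+[k["cx"],k["cy"]]
E
python3 - <<'E'
from h import *
P={'hanger_arm':([248.3,308.1],[157.6,247.6],0),'grip':([268.8,313],[146,265.5],21),'tabs':([244.4,293.5],[157.4,242.9],32),'stand':([228.4,243.3],[245.5,190.7],0),'slots':([232.6,177],[239.6,170.7],162),'seat':([230.8,192.8],[239.2,172.3],130),'mug':([317.5,207.6],[350.1,239.2],0),'salt':([192.6,262.9],[194.5,177.3],0),'jar':([246.1,219],[289,174.8],0)}
for n,(a,b,z) in P.items(): print(n,tri(a,b).round(1),atz("side",a,z).round(),atz("top",b,z).round())
a=cv2.imread("pics/side0.png");b=cv2.imread("pics/top0.png")
cv2.imwrite("pics/a.png",cv2.resize(a[130:350,150:400],None,fx=2.7,fy=2.7,interpolation=2))
cv2.imwrite("pics/b.png",cv2.resize(b[130:330,100:400],None,fx=2.6,fy=2.6,interpolation=2))
E
```

```text
hanger_arm [523.8 244.6  -4.9] [520. 250.   0.] [524. 244.   0.]
grip [479.1 268.7  15.1] [471. 276.  21.] [484. 269.  21.]
tabs [531.9 239.7  22.9] [527. 251.  32.] [530. 238.  32.]
stand [647.8  29.5 -11.8] [648.  47.   0.] [637.  27.   0.]
slots [639.6  36.  163.2] [639.  34. 162.] [641.  36. 162.]
seat [645.9  36.9 125. ] [639.  47. 130.] [647.  38. 130.]
mug [ 4.975e+02 -2.016e+02 -2.000e-01] [ 499. -201.    0.] [ 496. -202.    0.]
salt [686.4 146.5  -1.6] [688. 148.   0.] [683. 145.   0.]
jar [660.2 -81.6  -2. ] [653. -77.   0.] [665. -80.   0.]
```

View pics/a.png

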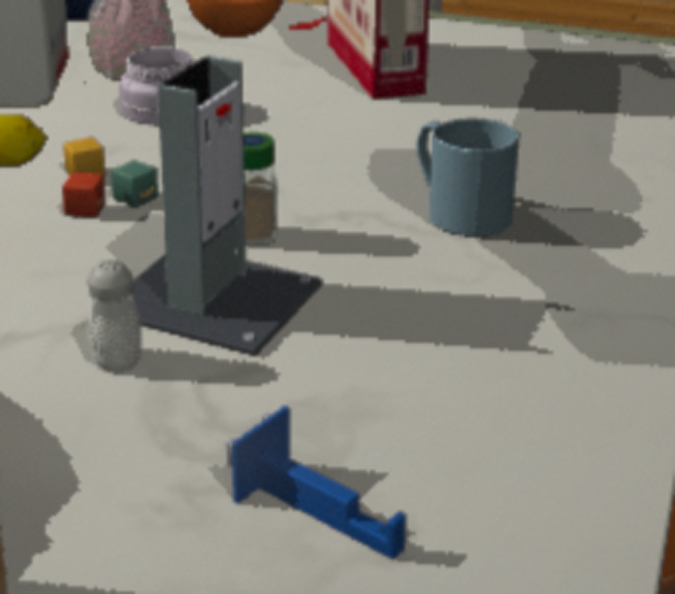

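View pics/b.png

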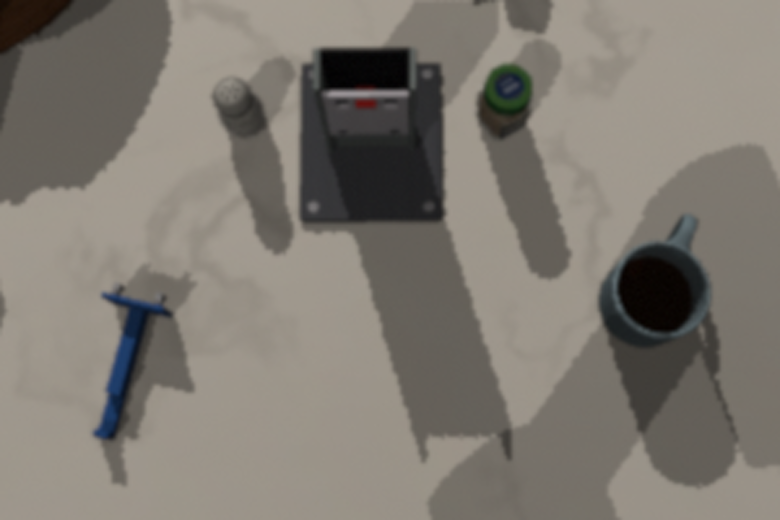

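Side view: the hanger is at about (250,305) px with its tabs to the far left, and the stand is at (228,200) with the red catch at about (233,171). Top view: the hanger is at about (148,270) and the stand at (240,180). I'll fit models to the silhouettes next.

```bash
cat >> h.py <<'E'
from scipy.optimize import minimize
def box(x0,x1,y0,y1,z0,z1): return np.array([[x,y,z] for x in(x0,x1) for y in(y0,y1) for z in(z0,z1)],float)
HANG=[box(-5,0,-28,28,0,50),box(-82,-5,-7,7,0,28),box(-119,-82,-7,7,0,14),box(-119,-114,-7,7,0,30)]+[b for y in(19,-19) for b in(box(0,11,y-3,y+3,32,42),box(6,11,y-3,y+3,22,42))]
def rz(a): c,s=np.cos(a),np.sin(a); return np.array([[c,-s,0],[s,c,0],[0,0,1]])
S=4
def render(c,boxes,R,t,off=(0,0)):
    m=np.zeros((384*S,512*S),np.uint8)
    for b in boxes:
        q=((proj(c,b@R.T+t)+off+.5)*S*16).astype(np.int32)
        cv2.fillConvexPoly(m,cv2.convexHull(q),255,shift=4)
    return cv2.resize(m,(512,384),interpolation=cv2.INTER_AREA)/255.
def fit(masks,boxes,p0,pose,steps):
    bl=lambda a:cv2.GaussianBlur(a.astype(np.float32),(0,0),1.0)
    T={c:bl(m) for c,m in masks.items()}
    def cost(p):
        B,R,t=pose(p) ; return sum(((bl(render(c,B or boxes,R,t))-T[c])**2).sum() for c in T)
    n=len(p0); sx=np.array([p0]+[np.array(p0)+np.eye(n)[i]*steps[i] for i in range(n)])
    r=minimize(cost,p0,method="Nelder-Mead",options=dict(initial_simplex=sx,xatol=.02,fatol=.02,maxiter=400)); return r.x,r.fun
def sil(t):
    out={}
    for c in("side","top"):
        r=spotter.silhouettes(t,c)
        if r: out[c]=r[0]["pixels"]; print(t,c,round(r[0]["conf"],2),out[c].sum())
    return out
E
python3 - <<'E'
from h import *
for c in("side","top"): vision.camera(c)
H=sil("hanger_arm"); ST=sil("stand"); C=sil("catch_body"); np.savez("m.npz",Hs=H["side"],Ht=H["top"],Ss=ST["side"],St=ST["top"])
pz=lambda p:(None,rz(p[2]),np.array([p[0],p[1],0]))
def ps(p): return [box(-63,87,-65,65,0,8),box(0,p[3],-39.5,39.5,0,208)],rz(p[2]),np.array([p[0],p[1],0])
for v in(["side","top"],["side"],["top"]):
    print(v,"hanger",[np.round(x,3) for x in fit({c:H[c] for c in v},HANG,[524,245,-.5],pz,[6,6,.2])])
    print(v,"stand",[np.round(x,3) for x in fit({c:ST[c] for c in v},None,[640,32,0,35],ps,[6,6,.1,5])])
for c in("side","top"):
    im=vision.camera(c).astype(int); m=(im[:,:,0]>120)&(im[:,:,1]<60)&(im[:,:,2]<60)
    m[:, :200]=0;m[:,280:]=0;m[:150]=0;m[185:]=0
    print(c,m.sum(),np.argwhere(m).mean(0)[::-1], np.argwhere(C[c]).mean(0)[::-1] if c in C else None)
E
```

```text
hanger_arm side 0.97 1289
hanger_arm top 0.7 541
stand side 0.82 3926
stand top 0.79 3538
['side', 'top'] hanger [array([ 5.26478e+02,  2.49658e+02, -3.40000e-01]), np.float64(56.595)]
['side', 'top'] stand [array([ 6.42531e+02,  3.42140e+01, -1.00000e-01,  3.24010e+01]), np.float64(188.91)]Traceback (most recent call last):
  File "<stdin>", line 7, in <module>
  File "h.py", line 33, in fit
    r=minimize(cost,p0,method="Nelder-Mead",options=dict(initial_simplex=sx,xatol=.02,fatol=.02,maxiter=400)); return r.x,r.fun
    res = _minimize_neldermead(fun, x0, args, callback, bounds=bounds,
                               **options)
    fxr = func(xr)
    fx = function(np.copy(x), *(wrapper_args + args))
  File "h.py", line 31, in cost
    B,R,t=pose(p) ; return sum(((bl(render(c,B or boxes,R,t))-T[c])**2).sum() for c in T)
                           ~~~^^^^^^^^^^^^^^^^^^^^^^^^^^^^^^^^^^^^^^^^^^^^^^^^^^^^^^^^^^^
  File "h.py", line 31, in <genexpr>
    B,R,t=pose(p) ; return sum(((bl(render(c,B or boxes,R,t))-T[c])**2).sum() for c in T)
                                    ~~~~~~^^^^^^^^^^^^^^^^^^
  File "h.py", line 24, in render
    q=((proj(c,b@R.T+t)+off+.5)*S*16).astype(np.int32)
        ~~~~^^^^^^^^^^^
  File "h.py", line 14, in proj
    k=vision.get_calibration(c); f=192/np.tan(np.radians(k["fov_y"]/2))
ValueError: time passes only in moves, steps and waits
```

```bash
sed -i 's/^import cv2,numpy as np/import cv2,numpy as np\nK={c:vision.get_calibration(c) for c in("side","top")}/; s/k=vision.get_calibration(c)/k=K[c]/' h.py
python3 - <<'E'
from h import *
m=np.load("m.npz"); H=dict(side=m["Hs"],top=m["Ht"]); ST=dict(side=m["Ss"],top=m["St"])
pz=lambda p:(None,rz(p[2]),np.array([p[0],p[1],0]))
def ps(p): return [box(-63,87,-65,65,0,8),box(0,p[3],-39.5,39.5,0,208)],rz(p[2]),np.array([p[0],p[1],0])
for v in(["side"],["top"]):
    print(v,"hanger",[np.round(x,3) for x in fit({c:H[c] for c in v},HANG,[524,245,-.34],pz,[6,6,.2])])
    print(v,"stand",[np.round(x,3) for x in fit({c:ST[c] for c in v},None,[640,32,-.1,32],ps,[6,6,.1,5])])
im={c:cv2.imread(f"pics/{c}0.png").astype(int) for c in H}
pr={}
for c in H:
    a=im[c]; r=a[:,:,2]-np.maximum(a[:,:,0],a[:,:,1]); r[:150]=0;r[185:]=0;r[:,:205]=0;r[:,270:]=0
    r=np.where(r>40,r,0); w=np.argwhere(r>0); print(c,len(w),w.min(0),w.max(0)); pr[c]=(r[r>0]@w)[::-1]/r.sum(); print(pr[c])
print("catch",tri(pr["side"],pr["top"]))
for n,P in(("hanger",[526.5,249.7,0]),("standO",[642.5,34.2,0])):print(n)
# check overlay
o=[]
for c in H:
    a=im[c].astype(np.uint8).copy()
    for B,R,t in((HANG,rz(-.34),[526.5,249.7,0]),([box(-63,87,-65,65,0,8),box(0,32,-39.5,39.5,0,208),box(0,4,-33.5,33.5,80,208)],rz(-.1),[642.5,34.2,0])):
        a=cv2.resize(a,None,fx=1,fy=1)
        for b in B: cv2.polylines(a,[cv2.convexHull(proj(c,b@R.T+t).round().astype(np.int32))],True,(0,255,255),1)
    o.append(a[140:340,110:390] if c=="side" else a[130:330,110:390])
cv2.imwrite("pics/ov.png",cv2.resize(np.vstack(o),None,fx=1.49,fy=1.49))
E
```

```text
['side'] hanger [array([ 5.26437e+02,  2.50514e+02, -3.29000e-01]), np.float64(33.201)]
['side'] stand [array([ 6.41889e+02,  3.43660e+01, -8.30000e-02,  3.27820e+01]), np.float64(167.389)]
['top'] hanger [array([ 5.26508e+02,  2.48666e+02, -3.55000e-01]), np.float64(19.388)]
['top'] stand [array([ 6.43198e+02,  3.42520e+01, -1.09000e-01,  3.19830e+01]), np.float64(16.42)]
side 19 [168 230] [172 235]
[232.11849057 170.13811321]
top 19 [168 237] [170 243]
[240.01957447 169.21702128]
catch [639.4283707   35.18316746 178.68548668]
hanger
standO
```

View pics/ov.png

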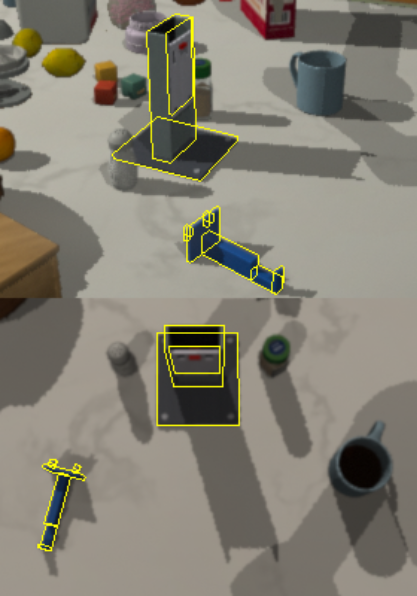

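The overlay matches both objects: hanger origin (526.5, 249.7) with yaw -0.34, stand (642.5, 34.2) with yaw about -0.10. The catch sits about 6 mm below nominal. Moving now.

>>> {"method": "apply_moves", "body": {"series": [0.79,-0.63,0,0,0,0,1,0.79,-0.63,0,0,0,0,1,0.79,-0.63,0,0,0,0,1,0.79,-0.63,0,0,0,0,1,0.79,-0.63,0,0,0,0,1,0.79,-0.63,0,0,0,0,1,0.79,-0.63,0,0,0,0,1,0.79,-0.63,0,0,0,0,1,0.79,-0.63,0,0,0,0,1]}}

```text
time: 2.52
tool_pos: [451.5, -198.0, 207.4]
ee_rot: [[0.94, 0.342, 0.001], [0.342, -0.94, -0.001], [0.001, 0.001, -1.0]]
contact_force: [0.7, -0.5, 0.3]
gripper_width: 1.001
gripper_force: 0.0
```

>>> {"method": "apply_moves", "body": {"series": [0.37,-0.86,0,0,0,0,1,0.37,-0.86,0,0,0,0,1,0.37,-0.86,0,0,0,0,1,0.37,-0.86,0,0,0,0,1,0.37,-0.86,0,0,0,0,1,0.37,-0.86,0,0,0,0,1,0.37,-0.86,0,0,0,0,1,0.37,-0.86,0,0,0,0,1,0.37,-0.86,0,0,0,0,1,0.37,-0.86,0,0,0,0,1]}}

```text
time: 3.78
tool_pos: [477.6, 269.6, 207.3]
ee_rot: [[0.94, 0.342, 0.001], [0.342, -0.94, 0.0], [0.001, 0.0, -1.0]]
contact_force: [0.6, 0.5, 0.1]
gripper_width: 1.003
gripper_force: 0.0
```

>>> {"method": "apply_moves", "body": {"series": [0,0,0.4,0,0,0.92,1,0,0,0.4,0,0,0.92,1,0,0,0.4,0,0,0.92,1,0,0,0.4,0,0,0.92,1,0,0,0.4,0,0,0.92,1,0,0,0,0,0,0,1]}}

```text
time: 4.53
tool_pos: [476.3, 267.4, 105.2]
ee_rot: [[0.943, -0.333, -0.004], [-0.333, -0.943, -0.001], [-0.003, 0.003, -1.0]]
contact_force: [-0.5, 0.6, -0.0]
gripper_width: 0.998
gripper_force: 0.0
```

```bash
cat >> h.py <<'E'
def togo(target,yaw):
    s=observe(); R=s["ee_rot"]; y=np.arctan2(R[1,0],R[0,0]); d=np.array(target)-s["tool_pos"]
    print("t",round(s["time"],2),"pos",s["tool_pos"].round(1),"yaw",y.round(4),"F",s["contact_force"].round(1),"zdir",R[:,2].round(3))
    print("tool-axis units",(R.T@d/50).round(3),"turnz units",round(-(yaw-y)/.15,3))
E
python3 -c "
from h import *
togo([479.4,266.4,4],-.34)"
```

```text
t 4.53 pos [476.3 267.4 105.2] yaw -0.3396 F [-0.5  0.6 -0. ] zdir [-0.004 -0.001 -1.   ]
tool-axis units [ 0.07  -0.008  2.024] turnz units 0.002
```

>>> {"method": "apply_moves", "body": {"series": [0.05,0,0.6,0,0,0,1,0,0,0.6,0,0,0,1,0,0,0.5,0,0,0,1,0,0,0.34,0,0,0,1,0,0,0,0,0,0,1,0,0,0,0,0,0,1]}}

```text
time: 5.28
tool_pos: [481.1, 267.5, 6.5]
ee_rot: [[0.943, -0.334, 0.002], [-0.334, -0.943, 0.001], [0.002, -0.001, -1.0]]
contact_force: [-0.2, -0.4, -0.0]
gripper_width: 1.0
gripper_force: 0.0
```

>>> {"method": "apply_moves", "body": {"series": [0,0,0,0,0,0,-1,0,0,0,0,0,0,-1,0,0,0,0,0,0,-1,0,0,0,0,0,0,-1,0,0,0,0,0,0,-1,0,0,0,0,0,0,-1,0,0,0,0,0,0,-1,0,0,0,0,0,0,-1], "squeeze": 80}}

```text
time: 6.28
tool_pos: [480.0, 267.1, 5.1]
ee_rot: [[0.942, -0.335, -0.0], [-0.335, -0.942, 0.0], [-0.0, 0.0, -1.0]]
contact_force: [0.2, -0.0, 0.9]
gripper_width: -0.0
gripper_force: 0.0
```

The gripper shut with nothing in it, so I need to look.

```bash
python3 - <<'E'
from h import *
s=observe(); print(s["gripper_width"],s["gripper_force"])
a=vision.camera("side")[:,:,::-1];b=vision.camera("top")[:,:,::-1]
cv2.imwrite("pics/c.png",np.hstack([cv2.resize(a[200:350,190:320],None,fx=3,fy=3,interpolation=2),cv2.resize(b[200:350,90:220],None,fx=3,fy=3,interpolation=2)]))
E
```

```text
-0.00019028856686266493 0.0
```

View pics/c.png

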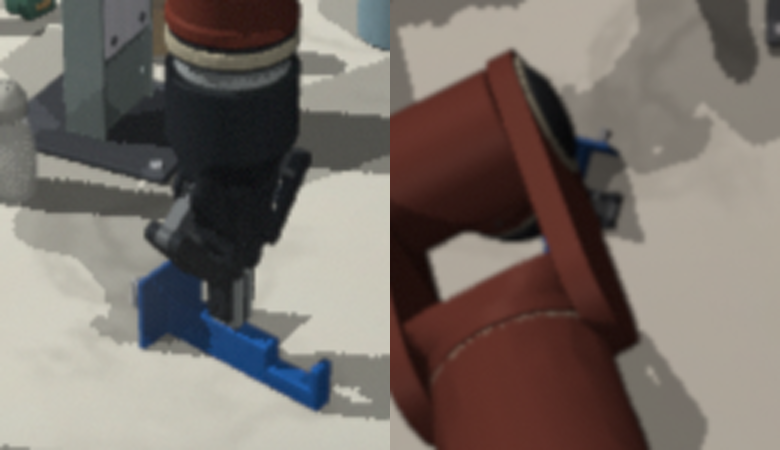

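```bash
python3 - <<'E'
from h import *
s=observe();p=s["tool_pos"];print(s["contact_force"])
for z in(0,25,60): print(proj("side",p*[1,1,0]+[0,0,5+z]))
X=np.array([[0,28,50],[0,-28,50],[-82,0,28],[-119,0,0]],float)@rz(-.34).T+[526.5,249.7,0]
print(proj("side",X))
r=spotter.silhouettes("hanger_arm","side")[0]; m={"side":r["pixels"]}
pz=lambda p:(None,rz(p[2]),np.array([p[0],p[1],0]))
print(fit(m,HANG,[526,249,-.34],pz,[8,8,.2]))
E
```

```text
[ 0.25759042  0.44694357 -0.22732165]
[[265.59238928 316.15830946]]
[[265.66363051 305.00782426]]
[[265.76631708 288.93560069]]
[[234.68356393 292.30062601]
 [254.76349466 278.28510136]
 [280.33474053 313.04899704]
 [296.98833878 334.66387582]]
(array([ 5.26173380e+02,  2.51808058e+02, -3.30816696e-01]), np.float64(155.22203063964844))
```

```bash
python3 - <<'E'
from h import *
s=observe();print(s["gripper_width"],s["gripper_force"],s["tool_pos"])
a=vision.camera("side")[:,:,::-1].copy()
cv2.imwrite("pics/d.png",cv2.resize(a[255:345,230:310],None,fx=6.6,fy=6.6,interpolation=0))
E
```

```text
0.005919913263035469 0.0 [480.0677141  267.06386108   5.09029185]
```

View pics/d.png

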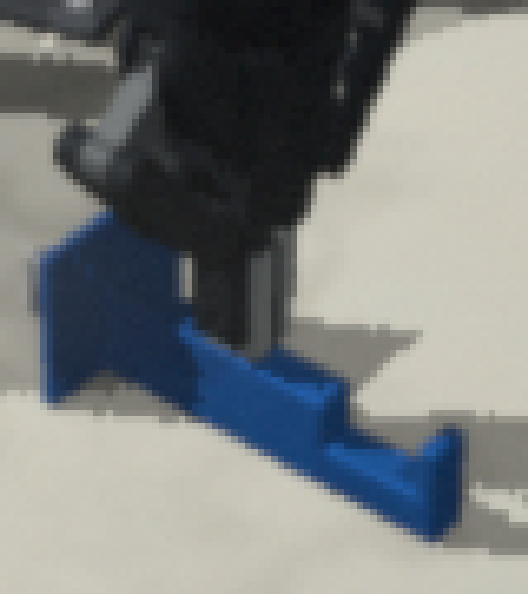

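The shut fingers appear to end at the bar's top edge, instead of straddling it. I'll lift straight up and check the tip against the reported TCP.

>>> {"method": "apply_moves", "body": {"series": [0,0,-0.2,0,0,0,-1,0,0,-0.5,0,0,0,-1,0,0,-0.5,0,0,0,-1,0,0,0,0,0,0,-1]}}

```text
time: 6.98
tool_pos: [482.2, 268.0, 68.3]
ee_rot: [[0.942, -0.335, 0.006], [-0.335, -0.942, 0.002], [0.005, -0.004, -1.0]]
contact_force: [0.4, -0.4, -0.2]
gripper_width: 0.001
gripper_force: 0.0
```

```bash
python3 - <<'E'
from h import *
s=observe();p=s["tool_pos"];print(s["gripper_width"],s["gripper_force"],p,s["contact_force"])
a=vision.camera("side")[:,:,::-1].copy()
q=proj("side",p)[0];print(q)
r=spotter.silhouettes("hanger_arm","side")
if r: print(fit({"side":r[0]["pixels"]},HANG,[526,249,-.34,0],lambda p:(None,rz(p[2]),np.array([p[0],p[1],p[3]])),[8,8,.2,20]))
c=cv2.resize(a[225:345,220:310],None,fx=5,fy=5,interpolation=0)
cv2.drawMarker(c,tuple(((q-[220,225]+.5)*5).astype(int)),(0,255,255),1,15)
cv2.imwrite("pics/e.png",c)
E
```

```text
0.001048658481085062 0.0 [482.23920555 267.97273019  68.28963179] [ 0.39467021 -0.37909708 -0.1676277 ]
[264.42023055 287.4281285 ]
(array([ 5.26338523e+02,  2.50909228e+02, -3.29191367e-01, -7.88291971e-01]), np.float64(41.1646614074707))
```

View pics/e.png

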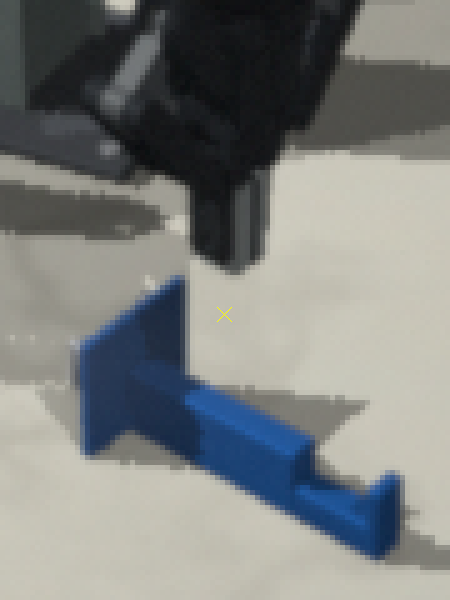

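The reported TCP is about 23 mm below the real fingertips: the tips show at px (266,277), while the reported TCP projects to (264,287). I'll descend 23 mm deeper, watching the force.

>>> {"method": "apply_moves", "body": {"series": [0,0,0,0,0,0,1,0,0,0,0,0,0,1,0,0,0,0,0,0,1,0,0,0,0,0,0,1,0,0,0.5,0,0,0,1,0,0,0.5,0,0,0,1,0,0,0.4,0,0,0,1,0,0,0.18,0,0,0,1,0,0,0,0,0,0,1]}}

```text
time: 8.2
tool_pos: [479.7, 266.9, -14.4]
ee_rot: [[0.942, -0.335, -0.001], [-0.335, -0.942, -0.0], [-0.001, 0.001, -1.0]]
contact_force: [-0.3, 0.4, -0.2]
gripper_width: 1.002
gripper_force: 0.0
```

>>> {"method": "apply_moves", "body": {"series": [0,0,0,0,0,0,0,0,0,0,0,0,0,0,0,0,0,0,0,0,-0.4,0,0,0,0,0,0,-0.4], "squeeze": 20}}

```text
time: 8.7
tool_pos: [480.2, 267.2, -13.6]
ee_rot: [[0.942, -0.335, 0.0], [-0.335, -0.942, 0.0], [0.0, -0.0, -1.0]]
contact_force: [0.2, 0.4, -0.2]
gripper_width: 0.301
gripper_force: 0.0
```

>>> {"method": "apply_moves", "body": {"series": [0,0,0.08,0,0,0,-0.4,0,0,0,0,0,0,-0.4,0,0,0,0,0,0,-1,0,0,0,0,0,0,-1,0,0,0,0,0,0,-1,0,0,0,0,0,0,-1], "squeeze": 80}}

```text
time: 9.45
tool_pos: [480.1, 267.1, -17.9]
ee_rot: [[0.942, -0.335, 0.0], [-0.335, -0.942, 0.0], [0.0, -0.0, -1.0]]
contact_force: [1.0, 0.2, -0.9]
gripper_width: 0.142
gripper_force: 79.8
```

Gripped with 80 N. Lifting and carrying to about 40 mm in front of the strip.

>>> {"method": "apply_moves", "body": {"series": [0,0,-0.3,0,0,0,-1,0,0,-0.8,0,0,0,-1,0,0,-0.8,0,0,0,-1,0,0,-0.8,0,0,0,-1,0.57,0.74,-0.1,0,0,0,-1,0.57,0.74,0,0,0,0,-1,0.57,0.74,0,0,0,0,-1,0.57,0.74,0,0,0,0,-1,0.4,0.74,0,0,0,0,-1,0,0,0,0,0,-0.785,-1,0,0,0,0,0,-0.785,-1,0,0,0,0,0,0,-1]}}

```text
time: 10.95
tool_pos: [544.3, 47.7, 122.6]
ee_rot: [[0.994, -0.107, 0.0], [-0.107, -0.994, -0.0], [0.0, 0.0, -1.0]]
contact_force: [0.7, 0.6, -2.7]
gripper_width: 0.141
gripper_force: 79.4
```

```bash
python3 - <<'E'
from h import *
togo([553.6,43.1,118],-.1); s=observe();p=s["tool_pos"];print(s["gripper_width"])
R=s["ee_rot"]; t0=p+R[:,0]*49.3+[0,0,17.9]; print("pred",t0)
ims={c:vision.camera(c) for c in("side","top")}
M=sil("hanger_arm")
pp=lambda q:(None,rz(q[2]),np.array([q[0],q[1],q[3]]))
for v in([["side"],["top"],["side","top"]] if len(M)==2 else [list(M)]):
    print(v,[np.round(x,3) for x in fit({c:M[c] for c in v},HANG,[t0[0],t0[1],-.1,t0[2]],pp,[5,5,.1,5])])
a,b=[ims[c][:,:,::-1] for c in ims]
cv2.imwrite("pics/f.png",np.hstack([cv2.resize(a[140:290,170:300],None,fx=3,fy=3,interpolation=2),cv2.resize(b[130:280,175:305],None,fx=3,fy=3,interpolation=2)]))
E
```

```text
t 10.95 pos [544.3  47.7 122.6] yaw -0.1074 F [ 0.7  0.6 -2.7] zdir [ 0. -0. -1.]
tool-axis units [0.196 0.072 0.092] turnz units -0.049
0.14106237773446506
pred [593.26985712  42.43860631 140.49849406]
hanger_arm side 0.62 794
['side'] [array([ 5.93427e+02,  4.19790e+01, -7.30000e-02,  1.38860e+02]), np.float64(151.46)]
```

View pics/f.png

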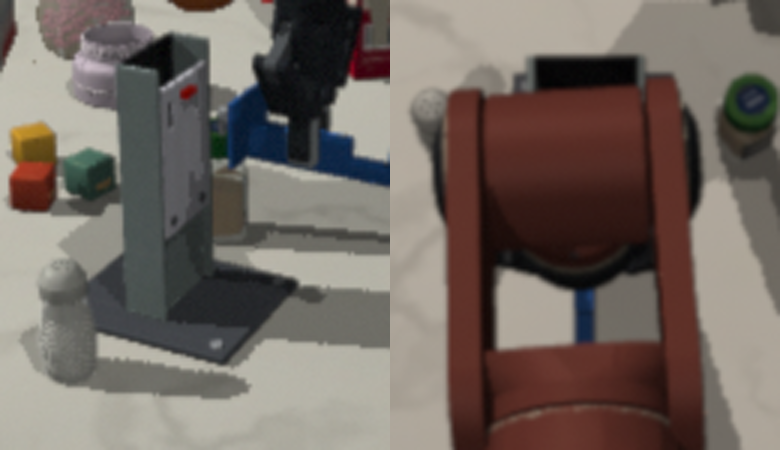

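Picture: the hanger is held level at px (250,187) in front of the slotted strip, and the gripper clears the column. Now estimating the strip height from the catch.

```bash
python3 - <<'E'
from h import *
for c,pc,w0 in(("side",[232.12,170.14],None),("top",[240.02,169.22],None)):
  for pose in((642.5,34.2,-.1),(641.9,34.4,-.083),(643.2,34.25,-.109)):
    out=[]
    for d in(-10,-8,-6,-4,0):
        m=render(c,[box(-6,0,-8,8,182+d,188+d)],rz(pose[2]),np.array([pose[0],pose[1],0]))
        y,x=np.mgrid[:384,:512]; out.append((d,round((m*x).sum()/m.sum(),1),round((m*y).sum()/m.sum(),1)))
    print(c,pc,pose,out)
E
```

```text
side [232.12, 170.14] (642.5, 34.2, -0.1) [(-10, np.float64(232.3), np.float64(171.7)), (-8, np.float64(232.2), np.float64(170.8)), (-6, np.float64(232.2), np.float64(170.0)), (-4, np.float64(232.1), np.float64(169.1)), (0, np.float64(232.1), np.float64(167.4))]
side [232.12, 170.14] (641.9, 34.4, -0.083) [(-10, np.float64(232.5), np.float64(171.8)), (-8, np.float64(232.5), np.float64(170.9)), (-6, np.float64(232.5), np.float64(170.1)), (-4, np.float64(232.4), np.float64(169.2)), (0, np.float64(232.3), np.float64(167.5))]
side [232.12, 170.14] (643.2, 34.25, -0.109) [(-10, np.float64(231.9), np.float64(171.7)), (-8, np.float64(231.9), np.float64(170.8)), (-6, np.float64(231.9), np.float64(170.0)), (-4, np.float64(231.9), np.float64(169.1)), (0, np.float64(231.9), np.float64(167.4))]
top [240.02, 169.22] (642.5, 34.2, -0.1) [(-10, np.float64(240.7), np.float64(169.8)), (-8, np.float64(240.6), np.float64(169.5)), (-6, np.float64(240.5), np.float64(169.3)), (-4, np.float64(240.4), np.float64(169.0)), (0, np.float64(240.4), np.float64(168.5))]
top [240.02, 169.22] (641.9, 34.4, -0.083) [(-10, np.float64(240.5), np.float64(170.1)), (-8, np.float64(240.5), np.float64(169.8)), (-6, np.float64(240.4), np.float64(169.6)), (-4, np.float64(240.4), np.float64(169.3)), (0, np.float64(240.4), np.float64(168.8))]
top [240.02, 169.22] (643.2, 34.25, -0.109) [(-10, np.float64(240.4), np.float64(169.5)), (-8, np.float64(240.4), np.float64(169.2)), (-6, np.float64(240.4), np.float64(169.0)), (-4, np.float64(240.4), np.float64(168.8)), (0, np.float64(240.4), np.float64(168.1))]
```

>>> {"method": "apply_moves", "body": {"series": [0,0.05,0.1,0,0,0,-1,0.3,0,0,0,0,0,-1,0.3,0,0,0,0,0,-1,0,0,0,0,0,0,-1,0,0,0,0,0,0,-1]}}

```text
time: 11.78
tool_pos: [574.1, 42.2, 116.9]
ee_rot: [[0.994, -0.106, -0.001], [-0.106, -0.994, 0.0], [-0.001, 0.0, -1.0]]
contact_force: [-0.4, -0.4, -1.6]
gripper_width: 0.145
gripper_force: 79.4
```

```bash
cat >> h.py <<'E'
def st(n=""):
    s=observe(); R=s["ee_rot"]; o=s["tool_pos"]+R[:,0]*49.3-R[:,2]*17.9; S=rz(-.1).T@(o-[642.5,34.5,0])
    print(n,"t",round(s["time"],2),"hanger in stand frame",S.round(1),"yaw",np.arctan2(R[1,0],R[0,0]).round(3),"F stand",(rz(-.1).T@s["contact_force"]).round(1),"T",s["torque"].round(2),"grip",round(s["gripper_width"],3))
E
python3 -c "
from h import *
for i in range(4): vision.camera('side'); st()"
```

```text
t 11.82 hanger in stand frame [-19.8   0.6 134.8] yaw -0.106 F stand [-0.4 -0.3 -2. ] T [0.04 0.02 0.02] grip 0.143
 t 11.88 hanger in stand frame [-19.9   0.6 134.9] yaw -0.106 F stand [ 0.2 -0.6 -2.5] T [-0.04  0.05 -0.03] grip 0.14
 t 11.93 hanger in stand frame [-19.9   0.6 134.9] yaw -0.106 F stand [ 0.8  0.6 -2.6] T [ 0.03 -0.02  0.05] grip 0.143
 t 11.97 hanger in stand frame [-19.9   0.6 134.9] yaw -0.106 F stand [ 0.7  0.3 -2.8] T [-0.04  0.08  0.02] grip 0.144
```

>>> {"method": "apply_moves", "body": {"series": [0.1,0.012,0,0,0,0,-1,0.03,0,0,0,0,0,-1,0.03,0,0,0,0,0,-1,0.02,0,0,0,0,0,-1,0,0,0,0,0,0,-1]}}

```text
time: 12.6
tool_pos: [582.9, 40.7, 117.1]
ee_rot: [[0.994, -0.106, -0.0], [-0.106, -0.994, 0.0], [-0.0, 0.0, -1.0]]
contact_force: [-0.2, 0.0, -1.7]
gripper_width: 0.139
gripper_force: 79.4
```

```bash
python3 -c "
from h import *
st()"
```

```text
t 12.6 hanger in stand frame [-1.06e+01 -1.00e-01  1.35e+02] yaw -0.106 F stand [-0.2  0.  -1.7] T [-0.02  0.02  0.03] grip 0.139
```

>>> {"method": "apply_moves", "body": {"series": [0.02,0,0,0,0,0,-1,0,0,0,0,0,0,-1,0,0,0,0,0,0,-1]}}

```text
time: 12.98
tool_pos: [583.9, 40.6, 117.1]
ee_rot: [[0.994, -0.106, -0.0], [-0.106, -0.994, -0.0], [-0.0, 0.0, -1.0]]
contact_force: [0.4, 0.3, -2.6]
gripper_width: 0.146
gripper_force: 79.4
```

```bash
python3 -c "
from h import *
st()"
```

```text
t 12.97 hanger in stand frame [-9.70e+00 -1.00e-01  1.35e+02] yaw -0.106 F stand [ 0.3  0.3 -2.6] T [0.01 0.01 0.01] grip 0.146
```

>>> {"method": "apply_moves", "body": {"series": [0.02,0,0,0,0,0,-1,0,0,0,0,0,0,-1]}}

```text
time: 13.22
tool_pos: [585.0, 40.5, 117.1]
ee_rot: [[0.994, -0.106, 0.0], [-0.106, -0.994, -0.0], [0.0, 0.0, -1.0]]
contact_force: [-0.2, -0.0, -2.6]
gripper_width: 0.144
gripper_force: 79.4
```

>>> {"method": "apply_moves", "body": {"series": [0.02,0,0,0,0,0,-1,0,0,0,0,0,0,-1]}}

```text
time: 13.48
tool_pos: [585.9, 40.4, 117.1]
ee_rot: [[0.994, -0.105, 0.0], [-0.105, -0.994, -0.0], [0.0, 0.0, -1.0]]
contact_force: [-0.0, -0.6, -3.2]
gripper_width: 0.142
gripper_force: 79.4
```

>>> {"method": "apply_moves", "body": {"series": [0.02,0,0,0,0,0,-1,0,0,0,0,0,0,-1]}}

```text
time: 13.72
tool_pos: [586.9, 40.3, 117.1]
ee_rot: [[0.994, -0.105, 0.0], [-0.105, -0.994, -0.0], [0.0, 0.0, -1.0]]
contact_force: [0.3, -0.4, -2.5]
gripper_width: 0.145
gripper_force: 79.5
```

>>> {"method": "apply_moves", "body": {"series": [0.02,0,0,0,0,0,-1,0,0,0,0,0,0,-1]}}

```text
time: 13.98
tool_pos: [587.3, 40.2, 116.9]
ee_rot: [[0.994, -0.105, -0.001], [-0.105, -0.994, 0.0], [-0.001, 0.0, -1.0]]
contact_force: [-2.4, -0.8, -2.2]
gripper_width: 0.143
gripper_force: 79.6
```

>>> {"method": "apply_moves", "body": {"series": [0.02,0,0,0,0,0,-1,0,0,0,0,0,0,-1]}}

```text
time: 14.22
tool_pos: [588.5, 40.1, 116.9]
ee_rot: [[0.994, -0.105, -0.001], [-0.105, -0.994, 0.0], [-0.001, -0.0, -1.0]]
contact_force: [-4.3, 0.2, -1.2]
gripper_width: 0.145
gripper_force: 79.6
```

>>> {"method": "apply_moves", "body": {"series": [0.02,0,0,0,0,0,-1,0,0,0,0,0,0,-1]}}

```text
time: 14.48
tool_pos: [589.5, 40.0, 116.9]
ee_rot: [[0.994, -0.105, -0.001], [-0.105, -0.994, 0.0], [-0.001, -0.0, -1.0]]
contact_force: [-4.9, 1.4, -2.0]
gripper_width: 0.147
gripper_force: 79.6
```

A gentle 3–5 N spring force starts at 6 mm, so the tabs are in and the plate is pressing the catch.

>>> {"method": "apply_moves", "body": {"series": [0.02,0,0,0,0,0,-1,0,0,0,0,0,0,-1]}}

```text
time: 14.72
tool_pos: [590.6, 39.9, 116.9]
ee_rot: [[0.994, -0.105, -0.001], [-0.105, -0.994, 0.0], [-0.001, -0.0, -1.0]]
contact_force: [-5.5, 0.4, -1.0]
gripper_width: 0.14
gripper_force: 79.6
```

>>> {"method": "apply_moves", "body": {"series": [0.02,0,0,0,0,0,-1,0,0,0,0,0,0,-1]}}

```text
time: 14.98
tool_pos: [591.5, 39.8, 116.9]
ee_rot: [[0.994, -0.105, -0.001], [-0.105, -0.994, 0.0], [-0.001, -0.0, -1.0]]
contact_force: [-4.9, 0.6, -1.6]
gripper_width: 0.141
gripper_force: 79.6
```

>>> {"method": "apply_moves", "body": {"series": [0.014,0,0,0,0,0,-1,0,0,0,0,0,0,-1]}}

```text
time: 15.22
tool_pos: [592.0, 39.8, 116.9]
ee_rot: [[0.994, -0.105, -0.001], [-0.105, -0.994, 0.0], [-0.001, -0.0, -1.0]]
contact_force: [-6.4, 1.0, -0.7]
gripper_width: 0.147
gripper_force: 79.6
```

```bash
python3 -c "
from h import *
st()"
```

```text
t 15.22 hanger in stand frame [-1.400e+00 -1.000e-01  1.347e+02] yaw -0.106 F stand [-6.5  0.3 -0.7] T [0.13 0.82 0.04] grip 0.147
```

>>> {"method": "apply_moves", "body": {"series": [0.01,0,0,0,0,0,-1,0,0,0,0,0,0,-1]}}

```text
time: 15.48
tool_pos: [592.4, 39.7, 116.9]
ee_rot: [[0.994, -0.105, -0.002], [-0.105, -0.994, 0.0], [-0.002, 0.0, -1.0]]
contact_force: [-5.6, 0.8, -1.0]
gripper_width: 0.144
gripper_force: 79.6
```

>>> {"method": "apply_moves", "body": {"series": [0.01,0,0,0,0,0,-1,0,0,0,0,0,0,-1]}}

```text
time: 15.72
tool_pos: [592.8, 39.7, 116.9]
ee_rot: [[0.994, -0.105, -0.002], [-0.105, -0.994, 0.0], [-0.002, 0.0, -1.0]]
contact_force: [-6.7, -0.3, -0.4]
gripper_width: 0.141
gripper_force: 79.7
```

>>> {"method": "apply_moves", "body": {"series": [0.01,0,0,0,0,0,-1,0,0,0,0,0,0,-1]}}

```text
time: 15.98
tool_pos: [593.1, 39.6, 116.9]
ee_rot: [[0.994, -0.105, -0.002], [-0.105, -0.994, 0.0], [-0.002, 0.0, -1.0]]
contact_force: [-8.1, 0.1, -0.6]
gripper_width: 0.143
gripper_force: 79.8
```

>>> {"method": "apply_moves", "body": {"series": [0.01,0,0,0,0,0,-1,0,0,0,0,0,0,-1]}}

```text
time: 16.23
tool_pos: [593.1, 39.6, 116.9]
ee_rot: [[0.994, -0.105, -0.004], [-0.105, -0.994, 0.0], [-0.004, 0.0, -1.0]]
contact_force: [-9.8, 0.6, 2.1]
gripper_width: 0.143
gripper_force: 80.0
```

The plate has reached the strip. I'll back off about 1 mm and lower.

>>> {"method": "apply_moves", "body": {"series": [-0.024,0,0,0,0,0,-1,0,0,0.02,0,0,0,-1,0,0,0.02,0,0,0,-1,0,0,0.02,0,0,0,-1,0,0,0,0,0,0,-1]}}

```text
time: 16.85
tool_pos: [593.1, 39.7, 114.5]
ee_rot: [[0.994, -0.105, -0.001], [-0.105, -0.994, 0.0], [-0.001, -0.0, -1.0]]
contact_force: [-5.7, 1.6, 1.2]
gripper_width: 0.147
gripper_force: 79.9
```

>>> {"method": "apply_moves", "body": {"series": [0,0,0.02,0,0,0,-1,0,0,0.02,0,0,0,-1,0,0,0.02,0,0,0,-1,0,0,0,0,0,0,-1]}}

```text
time: 17.35
tool_pos: [593.1, 39.7, 111.5]
ee_rot: [[0.994, -0.105, -0.001], [-0.105, -0.994, 0.0], [-0.001, -0.0, -1.0]]
contact_force: [-7.2, 1.1, 1.1]
gripper_width: 0.143
gripper_force: 79.9
```

```bash
python3 -c "
from h import *
st()"
```

```text
t 17.35 hanger in stand frame [ -0.4   0.  129.4] yaw -0.106 F stand [-7.3  0.4  1.1] T [0.11 0.8  0.01] grip 0.143
```

>>> {"method": "apply_moves", "body": {"series": [0,0,0.02,0,0,0,-1,0,0,0.02,0,0,0,-1,0,0,0.02,0,0,0,-1,0,0,0,0,0,0,-1]}}

```text
time: 17.85
tool_pos: [593.2, 39.7, 108.4]
ee_rot: [[0.994, -0.105, -0.0], [-0.105, -0.994, -0.0], [-0.0, 0.0, -1.0]]
contact_force: [-5.7, 0.4, -0.9]
gripper_width: 0.144
gripper_force: 79.9
```

>>> {"method": "apply_moves", "body": {"series": [0,0,0.02,0,0,0,-1,0,0,0,0,0,0,-1]}}

```text
time: 18.1
tool_pos: [593.2, 39.6, 107.4]
ee_rot: [[0.994, -0.105, -0.0], [-0.105, -0.994, 0.0], [-0.0, 0.0, -1.0]]
contact_force: [-4.6, 1.1, 0.1]
gripper_width: 0.146
gripper_force: 79.9
```

>>> {"method": "apply_moves", "body": {"series": [0,0,0.014,0,0,0,-1,0,0,0,0,0,0,-1]}}

```text
time: 18.35
tool_pos: [593.2, 39.6, 106.8]
ee_rot: [[0.994, -0.105, -0.001], [-0.105, -0.994, -0.0], [-0.001, 0.0, -1.0]]
contact_force: [-5.5, 1.5, 0.9]
gripper_width: 0.147
gripper_force: 79.9
```

```bash
python3 -c "
from h import *
st()"
```

```text
t 18.35 hanger in stand frame [-3.000e-01 -1.000e-01  1.247e+02] yaw -0.105 F stand [-5.7  0.9  0.9] T [0.11 0.91 0.17] grip 0.147
```

>>> {"method": "apply_moves", "body": {"series": [0,0,0.014,0,0,0,-1,0,0,0,0,0,0,-1]}}

```text
time: 18.6
tool_pos: [593.2, 39.6, 106.8]
ee_rot: [[0.994, -0.105, -0.001], [-0.105, -0.994, -0.0], [-0.001, 0.0, -1.0]]
contact_force: [-8.3, -0.3, 3.8]
gripper_width: 0.143
gripper_force: 80.3
```

>>> {"method": "apply_moves", "body": {"series": [0,0,0.014,0,0,0,-1,0,0,0,0,0,0,-1]}}

```text
time: 18.85
tool_pos: [593.2, 39.6, 106.7]
ee_rot: [[0.994, -0.105, -0.001], [-0.105, -0.994, -0.0], [-0.001, 0.0, -1.0]]
contact_force: [-9.9, 1.1, 5.4]
gripper_width: 0.146
gripper_force: 80.7
```

>>> {"method": "apply_moves", "body": {"series": [-0.012,0,0,0,0,0,-1,0,0,0,0,0,0,-1]}}

```text
time: 19.1
tool_pos: [593.2, 39.6, 106.6]
ee_rot: [[0.994, -0.105, 0.001], [-0.105, -0.994, -0.0], [0.001, 0.0, -1.0]]
contact_force: [-7.2, 0.7, 4.9]
gripper_width: 0.145
gripper_force: 80.4
```

>>> {"method": "apply_moves", "body": {"series": [0,0,0.014,0,0,0,-1,0,0,0,0,0,0,-1]}}

```text
time: 19.35
tool_pos: [593.2, 39.6, 106.6]
ee_rot: [[0.994, -0.105, 0.001], [-0.105, -0.994, -0.0], [0.001, 0.0, -1.0]]
contact_force: [-10.4, 0.5, 7.1]
gripper_width: 0.145
gripper_force: 80.8
```

```bash
python3 - <<'E'
from h import *
a=vision.camera('side').astype(int); st()
r=a[:,:,0]-np.maximum(a[:,:,1],a[:,:,2]); r[:150]=0;r[185:]=0;r[:,:215]=0;r[:,250:]=0
w=np.argwhere(r>40); print(len(w),w.mean(0) if len(w) else None)
cv2.imwrite("pics/g.png",cv2.resize(a[140:230,205:285,::-1].astype(np.uint8),None,fx=6.6,fy=6.6,interpolation=0))
E
```

```text
t 19.4 hanger in stand frame [-3.000e-01 -1.000e-01  1.245e+02] yaw -0.105 F stand [-9.9 -0.9  7.2] T [0.03 1.23 0.09] grip 0.145
14 [170.57142857 231.71428571]
```

View pics/g.png

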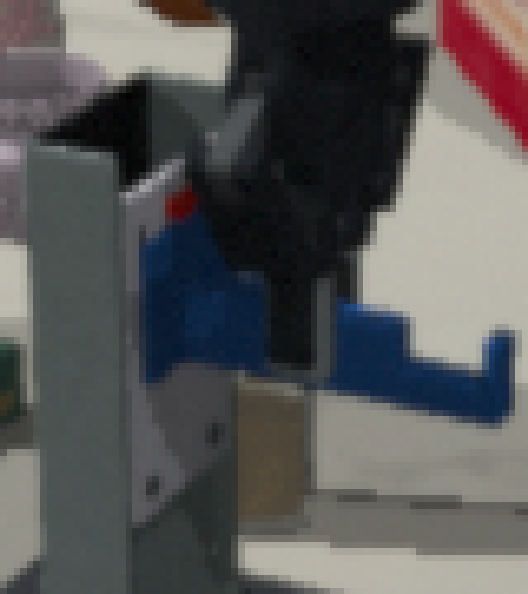

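Picture: the red catch is visible just above the plate's top edge at about (232,170) px, but I can't tell whether it is fully out. I'll ease x to see whether the spring force is gone.

>>> {"method": "apply_moves", "body": {"series": [0,0,-0.014,0,0,0,-1,-0.012,0,0,0,0,0,-1,0,0,0,0,0,0,-1]}}

```text
time: 19.77
tool_pos: [593.2, 39.6, 106.5]
ee_rot: [[0.994, -0.105, 0.003], [-0.105, -0.994, -0.0], [0.003, 0.0, -1.0]]
contact_force: [-4.6, 0.5, 5.0]
gripper_width: 0.146
gripper_force: 80.3
```

>>> {"method": "apply_moves", "body": {"series": [-0.012,0,0,0,0,0,-1,0,0,0,0,0,0,-1,0,0,0,0,0,0,-1]}}

```text
time: 20.15
tool_pos: [593.2, 39.6, 106.3]
ee_rot: [[0.994, -0.106, 0.004], [-0.106, -0.994, -0.0], [0.004, -0.0, -1.0]]
contact_force: [0.2, 0.1, 5.3]
gripper_width: 0.144
gripper_force: 80.5
```

```bash
python3 -c "
from h import *
for i in range(3): vision.camera('side'); st()
a=vision.camera('side').astype(int); r=a[:,:,0]-np.maximum(a[:,:,1],a[:,:,2]); r=r[166:176,227:240]; print(r)
b=cv2.imread('pics/side0.png').astype(int); print((b[:,:,2]-np.maximum(b[:,:,0],b[:,:,1]))[166:176,227:240])
"
```

```text
t 20.2 hanger in stand frame [-3.000e-01 -1.000e-01  1.245e+02] yaw -0.106 F stand [-1.5 -0.2  5.1] T [-0.05 -0.2   0.08] grip 0.148
 t 20.25 hanger in stand frame [-4.000e-01 -1.000e-01  1.244e+02] yaw -0.106 F stand [-0.  -0.8  4.8] T [ 0.   -0.21  0.09] grip 0.144
 t 20.3 hanger in stand frame [-3.000e-01 -1.000e-01  1.245e+02] yaw -0.106 F stand [-0.4 -0.5  5. ] T [-0.   -0.19  0.05] grip 0.142
[[ -2  -3  -4  -4  -3  -2  -2  -7  -2  -3  -3  -4  -2]
 [ -3  -4  -3  -3  -2   1   2  -2  -4  -4  -4  -4  -2]
 [ -4  -3  -3   0   4  21  36   9  -4  -5  -2  -2  -4]
 [ -3  -3   0  17  30  48  54  28  -1  -6  -3  -3  -4]
 [ -3  -4   7  58  66  64  61  44   6  -7  -4   1  -2]
 [ -4  -4   5  64  74  68  54  19 -13  -8  -4  -5  -2]
 [ -5  -3   3  46  62  55  16 -18 -31 -14  -4  -5  -5]
 [ -4  -4  -1   3   0  -5 -23 -37 -37 -20  -4  -4  -7]
 [ -4  -6 -17 -25 -33 -34 -40 -39 -39 -26  -7  -4  -3]
 [ -9 -23 -45 -53 -42 -40 -37 -41 -34 -33 -20  -7  -2]]
[[-2 -3 -4 -4 -2 -2 -2 -3 -3 -2 -3 -2  0]
 [-3 -3 -4 -4 -2  0  1  1  1 -2 -3 -4 -1]
 [-5 -3 -3 -1  7 33 51 44 28  1 -2 -4 -3]
 [-4 -3  2 22 49 75 87 76 43  1 -3 -3 -3]
 [-4 -2  7 59 86 97 84 71 38  1 -3 -4 -2]
 [-3 -3  7 64 89 84 66 36 11 -1 -3 -3 -3]
 [-4 -4  4 49 74 77 35  7 -1 -2 -3 -3 -2]
 [-4 -3 -1  7 16 20  5 -1 -3 -1 -2 -3 -2]
 [-3 -1 -1 -1  0 -1 -1 -1 -3 -3 -2 -3 -2]
 [-2 -3 -2 -2 -3 -3 -3 -3 -2  0 -2 -3 -3]]
```

The spring force is gone, and the red patch has the same outline as when the catch was out. Relieving the load and releasing.

>>> {"method": "apply_moves", "body": {"series": [0,0,-0.02,0,0,0,-1,0,0,-0.01,0,0,0,-1,0,0,0,0,0,0,-1]}}

```text
time: 20.72
tool_pos: [592.1, 39.7, 106.6]
ee_rot: [[0.994, -0.106, 0.001], [-0.106, -0.994, -0.0], [0.001, -0.0, -1.0]]
contact_force: [2.1, 0.5, 2.3]
gripper_width: 0.142
gripper_force: 80.1
```

```bash
python3 -c "
from h import *
st()
y,x=np.mgrid[:384,:512]
for nm,x0 in(('out',-6),('in',-.3)):
    m=render('side',[box(x0,0,-8,8,175.8,181.8)],rz(-.1),np.array([642.5,34.5,0])); print(nm,m.sum().round(1)); print(m[166:176,227:240].round(1))
"
```

```text
t 20.73 hanger in stand frame [-1.400e+00 -1.000e-01  1.246e+02] yaw -0.106 F stand [2.  0.7 2.3] T [-0.08 -0.56  0.01] grip 0.142
out 25.6
[[0.  0.  0.  0.  0.  0.  0.  0.  0.  0.  0.  0.  0. ]
 [0.  0.  0.  0.  0.  0.  0.3 0.  0.  0.  0.  0.  0. ]
 [0.  0.  0.  0.  0.1 0.8 1.  1.  0.6 0.  0.  0.  0. ]
 [0.  0.  0.  0.4 0.9 1.  1.  1.  0.7 0.  0.  0.  0. ]
 [0.  0.  0.4 1.  1.  1.  1.  1.  0.7 0.  0.  0.  0. ]
 [0.  0.  0.5 1.  1.  1.  1.  0.8 0.2 0.  0.  0.  0. ]
 [0.  0.  0.5 1.  1.  1.  0.6 0.  0.  0.  0.  0.  0. ]
 [0.  0.  0.1 0.3 0.4 0.3 0.  0.  0.  0.  0.  0.  0. ]
 [0.  0.  0.  0.  0.  0.  0.  0.  0.  0.  0.  0.  0. ]
 [0.  0.  0.  0.  0.  0.  0.  0.  0.  0.  0.  0.  0. ]]
in 11.9
[[0.  0.  0.  0.  0.  0.  0.  0.  0.  0.  0.  0.  0. ]
 [0.  0.  0.  0.  0.  0.  0.1 0.  0.  0.  0.  0.  0. ]
 [0.  0.  0.  0.  0.1 0.8 0.5 0.  0.  0.  0.  0.  0. ]
 [0.  0.  0.  0.4 0.9 1.  0.5 0.  0.  0.  0.  0.  0. ]
 [0.  0.  0.4 1.  1.  1.  0.3 0.  0.  0.  0.  0.  0. ]
 [0.  0.  0.5 1.  0.9 0.2 0.  0.  0.  0.  0.  0.  0. ]
 [0.  0.  0.5 0.7 0.1 0.  0.  0.  0.  0.  0.  0.  0. ]
 [0.  0.  0.  0.  0.  0.  0.  0.  0.  0.  0.  0.  0. ]
 [0.  0.  0.  0.  0.  0.  0.  0.  0.  0.  0.  0.  0. ]
 [0.  0.  0.  0.  0.  0.  0.  0.  0.  0.  0.  0.  0. ]]
```

Catch confirmed out. Now open, retreat and look.

>>> {"method": "apply_moves", "body": {"series": [0.016,0,0,0,0,0,-1,0,0,0,0,0,0,-0.6,0,0,0,0,0,0,-0.4,0,0,0,0,0,0,0.2,0,0,0,0,0,0,0.6,0,0,0,0,0,0,0.6,0,0,0,0,0,0,0.6]}}

```text
time: 21.6
tool_pos: [592.3, 39.7, 106.5]
ee_rot: [[0.994, -0.105, -0.0], [-0.105, -0.994, 0.0], [-0.0, -0.0, -1.0]]
contact_force: [-0.3, 0.5, -0.4]
gripper_width: 0.801
gripper_force: 0.0
```

```bash
python3 -c "
from h import *
st()"
```

```text
t 21.6 hanger in stand frame [-1.200e+00 -1.000e-01  1.244e+02] yaw -0.106 F stand [-0.4  0.5 -0.4] T [ 0.01 -0.05 -0.  ] grip 0.801
```

>>> {"method": "apply_moves", "body": {"series": [0,0,-0.1,0,0,0,0.6,0,0,-0.3,0,0,0,0.6,0,0,-0.6,0,0,0,0.6,0,0,-0.6,0,0,0,0.6,-0.8,0,-0.4,0,0,0,0.6,-0.9,0,-0.2,0,0,0,0.6,-0.9,0,0,0,0,0,0.6,0,0,0,0,0,0,0.6]}}

```text
time: 22.6
tool_pos: [461.6, 53.8, 217.8]
ee_rot: [[0.994, -0.105, 0.003], [-0.105, -0.994, -0.0], [0.003, -0.0, -1.0]]
contact_force: [-0.1, 0.8, -0.1]
gripper_width: 0.8
gripper_force: 0.0
```

```bash
python3 - <<'E'
from h import *
a=vision.camera('side');b=vision.camera('top'); st()
for t in("mug","salt_shaker","spice_jar"):
    print(t,[(np.round(r[0]["point"],1) if (r:=spotter.pinpoint(t,c)) else None) for c in("side","top")])
r=spotter.silhouettes("hanger_arm","side")[0]
print([np.round(x,2) for x in fit({"side":r["pixels"]},HANG,[641,34.5,-.1,124.5],lambda q:(None,rz(q[2]),np.array([q[0],q[1],q[3]])),[5,5,.1,5])])
x=a.astype(int); print((x[:,:,0]-np.maximum(x[:,:,1],x[:,:,2]))[166:176,227:240])
cv2.imwrite("pics/i.png",np.hstack([cv2.resize(a[140:270,175:305,::-1],None,fx=3,fy=3,interpolation=2),cv2.resize(b[130:260,175:305,::-1],None,fx=3,fy=3,interpolation=2)]))
E
```

```text
t 22.7 hanger in stand frame [-130.6    0.7  235.9] yaw -0.106 F stand [0.6 0.1 0.3] T [-0.02  0.03  0.08] grip 0.8
mug [array([320.5, 209.4]), array([350.8, 239.1])]
salt_shaker [array([193., 266.]), array([196. , 176.8])]
spice_jar [array([246.6, 217.5]), array([241.3, 173.2])]
[array([ 6.3783e+02,  3.4380e+01, -1.8000e-01,  1.2306e+02]), np.float64(39.4)]
[[ -3  -4  -4  -4  -3  -2  -3  -3  -3  -2  -3  -3   0]
 [ -4  -3  -3  -3  -3   1   3   1   1  -3  -4  -3  -3]
 [ -4  -4  -2  -1   8  33  52  43  30   0  -3  -7 -11]
 [ -4  -2   1  22  49  75  88  77  42   0  -8 -22 -42]
 [ -4  -3   6  61  90 101  89  72  41 -11 -35 -46 -51]
 [ -4  -3   7  65  91  84  69  33  -9 -43 -59 -52 -45]
 [ -3  -2   4  49  76  79  27 -22 -46 -58 -49 -49 -44]
 [ -3  -3  -1   8  14  10 -31 -51 -52 -53 -46 -47 -44]
 [ -3  -1  -2  -7 -22 -42 -55 -55 -49 -45 -44 -45 -45]
 [ -3  -5 -14 -37 -49 -59 -55 -48 -48 -48 -44 -47 -46]]
```

View pics/i.png

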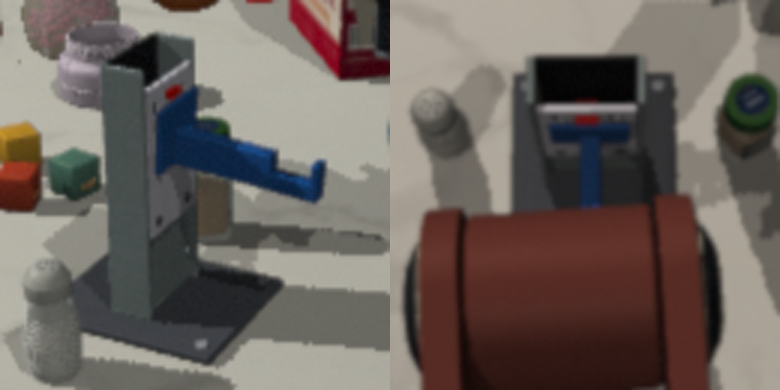

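```bash
python3 - <<'E'
from h import *
M=sil("hanger_arm")
def ry(a): c,s=np.cos(a),np.sin(a); return np.array([[c,0,s],[0,1,0],[-s,0,c]])
f=lambda q:(None,rz(q[2])@ry(q[4]),np.array([q[0],q[1],q[3]]))
x,c=fit({"side":M["side"]},HANG,[641.5,34.5,-.1,124.5,0],f,[3,3,.1,3,.05]); print(x.round(3),c)
g=lambda q:(None,rz(-.105)@ry(q[2]),np.array([642.5,34.5,0])+rz(-.105)@np.array([q[0],0,q[1]]))
x,c=fit({"side":M["side"]},HANG,[-1,124.5,0],g,[2,2,.05]); print("fixed yaw: x,z,pitch",x.round(3),c)
for z in(124.5,135): 
    x,c=fit({"side":M["side"]},HANG,[-1,0],lambda q:(None,rz(-.105)@ry(q[1]),np.array([642.5,34.5,0])+rz(-.105)@np.array([q[0],0,z])),[2,.05]); print(z,x.round(3),c)
E
```

```text
hanger_arm side 0.6 890
hanger_arm top 0.89 401
[ 6.40824e+02  3.60970e+01 -7.90000e-02  1.26071e+02 -8.40000e-02] 24.129318237304688
fixed yaw: x,z,pitch [-1.61600e+00  1.25417e+02 -7.50000e-02] 22.963214874267578
124.5 [-1.638 -0.063] 23.779611587524414
135 [-0.389 -0.191] 117.35150146484375
```

The hanger is home with the catch out over the plate, the gripper is clear, and the bystanders are where they were.

```bash
python3 -c "
from bench import workorder
print(workorder.close_job())"
```

```text
the job is handed in; nothing more can be done
None
```

The hanger arm is hooked home in the slotted stand and the catch has sprung back out over the plate. The gripper is clear, the mug, salt shaker and spice jar were left alone, and I handed the job in after about 23 s of the 72 s; no verdict came back.

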